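Hold the off-balance bridge level over its piers

TASK

Pick up the footbridge piece with the heavy cast block on one end by its balance point, keeping it level, and hold it level and lined up about 3 cm above the two piers of the site model, block over the wide pier. Do not let it touch the site model, and leave everything else on the bench where it is. Finish while still holding it steady in the air: do not put it down or let go.

Things in the scene. Friction and masses are not known exactly. Their poses are not given: they have to be found in the camera images.
- bridge: Footbridge piece, loose, rigid, 360-600 g, flat on the bench, 240 mm long: plywood gallery 190 long, 40 wide, 40 high, rows of windows on its flat sides (bear 70 N), and at its +x end a grey cast block 50 long, 60 wide, 44 high. Origin: underside, mid-length, on the centre line; x towards the block, z up. Balance point (not mid-length!): x = +41 mm, on the gallery, 79 mm from the block's outer end
- bridge_block (a point): Point on the bridge: centre of the cast block's underside (x = +95 mm on the bridge). At the start the block points away from the robot, turned up to 0.4 rad either way; the bridge and the plain gallery lie side by side and may have changed places
- bridge_tail (a point): Point on the bridge: on the underside's centre line, 15 mm from the gallery's free end (x = -105 mm on the bridge)
- site_model: Site model, fixed: plywood board 320 x 150 x 15 mm with two white piers on its centre line, 40 mm high, flat tops 55 mm above the bench: wide one (50 x 66) at x = +95 mm, narrow one (30 x 36) at x = -105 mm. Houses and trees beside them are lower. Origin: centre of the board's underside; x along the piers from narrow to wide, away from the robot, turned -0.2 to +0.5 rad; z up
- wide_pier (a point): Centre of the wide pier's flat top, 55 mm above the bench; x axis along the row of piers, z up
- narrow_pier (a point): Centre of the narrow pier's flat top, 55 mm above the bench
- plain_gallery: Bystander, loose: a spare plywood gallery 240 x 40 x 40 mm with windows but without any block, lying beside the bridge. Origin: centre of its underside, x along it
- house_a: Bystander, loose: white gable house 70 x 50 mm, 65 mm high, beyond the work area. Origin: centre of its underside
- house_b: Bystander, loose: white gable house 50 x 40 mm, 70 mm high, between the bridge and the point model. Origin: centre of its underside
- glue_jar: Bystander, loose: clear jar with dark cap, 60 mm wide, 75 mm high, beyond the work area. Origin: centre of its underside
- spray_bottle: Bystander, loose: white spray bottle, 68 mm wide, 198 mm high, at the right side of the bench. Origin: centre of its underside
- pencil_pot: Bystander, loose: black pot, 76 mm wide, with pencils up to 150 mm high, at the right side of the bench. Origin: centre of its underside
There are look-alikes about, which are no part of the job. What is shaped like the bridge but green or turquoise is not meant.

How it is judged:
By the outcome, as a careful person would: the job done as asked, in the order asked, and still so for the second after the job is handed in, while the arm keeps its last pose, push and grip.
It also fails if it takes over 43 s, if anything falls off the work surface, if the arm or the gripper's body presses on something with over 40 N, if the wrist force passes 120 N, or if a joint passes its speed limit or range.

ROBOT

A 6-joint arm with a two-finger parallel gripper is mounted at the origin on the work surface. World frame = base frame: x ahead of the robot, y to its left, z up, the work surface at z = 0. Lengths are in m, angles in rad, forces in N, time in s.
With the tool pointing down it reaches from about 0.225 to 0.875 m from the base axis. Payload 3.4 kg.
Tool frame: the origin (TCP) lies at the very end of the fingers, on their centre line; the grasp point (between the pads) lies 19 mm behind it; z points along the fingers, x is the direction in which the jaws open and shut, and the axes are right-handed (so a half turn about z gives the same grasp; the last joint's range is limited). The gripper opens to 85 mm and grips with 20 to 120 N. Pads are 22 mm wide; open, the fingers measure 114 mm over their backs; the gripper's body (76 mm by 85 mm) begins 54 mm behind the grasp point. The pads swing forward as they close: fully open they stand 13 mm farther back than shut.
Start: joints at [1.063, 0.276, 1.505, -0, 1.361, -0.121], TCP at [0.217, 0.533, 0.231] pointing down, gripper open.
Joint ranges: [-2.89, 2.89], [-0.75, 2.08], [0.22, 2.7], [-1.18, 4.32], [0.11, 2.71], [-2.7, 2.7]. Speed limits (rad/s): [2.57, 2.57, 3.14, 3.14, 3.14, 3.14].

INTERFACE

Orientations are given as a unit quaternion [w, x, y, z].
In Python, from cell import * gives the robot as it stands. The module is installed in compiled form; this text tells all that it offers.
- The arm moves only by the tool drive_tool, never from a script. Its argument "deltas" is one flat list of numbers, 7 for each row, row after row: the shift along the world's x, y, z in m, then the turn, a rotation vector about the world's x, y, z in degrees, then the finger opening in m, from 0 to 0.0854. In form: [tx, ty, tz, ax, ay, az, fingers, tx, ty, tz, ax, ay, az, fingers, ...]. A call has 1 to 12 rows; each row shifts and turns the pose as measured when the row begins; what a row does not reach is not made up. A row lasts 1/8 s, in which the tool goes at most 62.5 mm and 10.7 degrees, less where a joint would pass 70% of its speed; a pose out of reach is approached as far as the arm can. A call with a gripper value outside its range is refused whole. The fingers move at their own pace and stop on an object; "newtons" is the grip in N (left out, the last holds). Time passes only in rows, so rows that do not move let the fingers close. It gives the time, the measured TCP pose, the force and the opening at its end, in the units of the state.
- sense(): the state, without advancing time (a new reading comes with each control period).
- camera(name): name is "scene" or "top" or "wrist"; returns (picture, depth): 400x640x3 uint8, blue, green, red; 400x640 float32, m along the optical axis (not along the pixel's ray), 0 where there is no reading.
- camera_info(name): a dict with "mtx" (3x3 intrinsics, pixels), "R" (3x3) and "t" (3): a world point X has camera coordinates R X + t. Camera axes: x right, y down, z forward; pixel columns grow to the right and rows downward; lengths in m; the calibration is good to about 2 mm. A picture is of the moment at which its call begins: read the wrist's pose just before it. camera_info takes no time and is no camera call; for the wrist camera it gives the pose at the moment of the call.
- hand_in(): hands the job in, once; it reports no verdict.
The state is a dict: "clock": time; "joint_pos": joint angles; "qd": joint speeds; "tau": joint torques, N m; "ee_pos": TCP position; "tcp_rot": TCP orientation; "ft_force": force on the tool from outside, world axes, zero at the start; "moment": the same for the moment, N m; "gripper_width": finger opening in m.
Only numpy, scipy, OpenCV 4.12 (cv2) and the standard library are available. Lean on these libraries where they do the work, as an engineer would, in place of code of your own. Each camera call takes 0.05 s, during which the arm holds its last target.

## Working session

There is one attempt and no reset: what is moved stays moved. The work goes in short steps, Python scripts to look and compute and a tool call to move; the robot and the scene stay as the last step left them, time stands still between calls to the robot, and variables do not carry over. Pictures are saved under pics/ and viewed, and the job is handed in when it is done.

Besides the shell and the picture viewer there is one more tool, called after "Call:" as name(argument=value, ...) on one line, values as JSON. drive_tool: Moves the arm, as the interface text tells. Its arguments: {"type":"object","properties":{"deltas":{"type":"array"},"newtons":{"type":"number"}},"required":["deltas"]}

```bash
mkdir -p pics; python3 - <<'E'
from cell import *
import cv2,numpy as np
s=sense();print(s)
for n in ("scene","top"):
    p,d=camera(n);cv2.imwrite(f"pics/{n}0.png",p);np.save(f"{n}0.npy",d);i=camera_info(n);np.savez(f"{n}0i.npz",**{k:i[k] for k in("mtx","R","t")});print(n,i)
E
```

```text
{'clock': 0.0, 'joint_pos': array([ 1.06299510e+00,  2.76655849e-01,  1.50613227e+00, -3.02747634e-06,
        1.36068778e+00, -1.20986096e-01]), 'qd': array([ 0.00034073,  0.00053091,  0.00033838,  0.00017148,  0.00089969,
       -0.00034335]), 'tau': array([-1.56530132e-03, -4.16769683e+01, -2.45809060e+01, -1.93037686e-04,
        1.07195653e-02, -9.35552649e-07]), 'ee_pos': array([0.21665814, 0.53206057, 0.23040535]), 'tcp_rot': array([ 4.28608656e-04,  8.29830997e-01,  5.58014005e-01, -8.38417696e-04]), 'ft_force': array([-0.86074091,  0.19283455, -0.4498988 ]), 'moment': array([ 0.00872358, -0.01468549,  0.03975159]), 'gripper_width': 0.08522674387800687}
scene {'mtx': array([[404.72717678,   0.        , 322.7468759 ],
       [  0.        , 404.72717678, 192.89558152],
       [  0.        ,   0.        ,   1.        ]]), 'R': array([[-0.60205681,  0.79826173, -0.01748706],
       [ 0.43425173,  0.30898096, -0.84614195],
       [-0.67003957, -0.51701931, -0.53267064]]), 't': array([ 0.3695213 , -0.12584318,  1.67861304])}
top {'mtx': array([[363.55929162,   0.        , 314.30820985],
       [  0.        , 363.55929162, 198.11972058],
       [  0.        ,   0.        ,   1.        ]]), 'R': array([[-0.02093823, -0.9994033 , -0.02747059],
       [-0.99510911,  0.02348563, -0.09594941],
       [ 0.09653732,  0.02532723, -0.99500707]]), 't': array([-0.0886463 ,  0.49430293,  1.08786794])}
```

View pics/scene0.png

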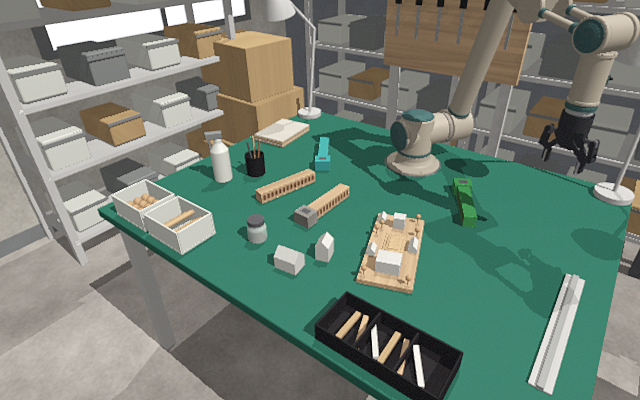

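View pics/top0.png

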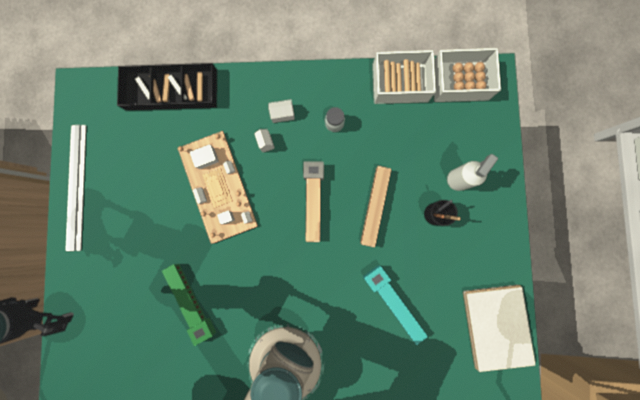

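The top view shows the bridge at about (313,163) for the block to (313,241) for the tail. The plain gallery is at (377,205) and the site model at (217,187), with its wide pier at (204,156) and narrow pier at (225,217). Next I measure them from depth.

```bash
cat > h.py <<'E'
import numpy as np,cv2
def cloud(d,i):
    K,R,t=i["mtx"],i["R"],i["t"]
    v,u=np.mgrid[0:d.shape[0],0:d.shape[1]]
    c=np.stack([(u-K[0,2])/K[0,0]*d,(v-K[1,2])/K[1,1]*d,d],-1)
    return (c-t)@R   # R^T(c-t)
def rect(P):
    r=cv2.minAreaRect(P[:,:2].astype(np.float32)*1000); return r
E
python3 - <<'E'
from h import *
for n in("top","scene"):
    d=np.load(n+"0.npy");i=np.load(n+"0i.npz");X=cloud(d,i);p=cv2.imread(f"pics/{n}0.png")
    x,y,z=X[...,0],X[...,1],X[...,2]
    tab=(d>0)&(x>.3)&(x<.7)&(abs(y)<.4)
    print(n,"table z",np.median(z[tab&(abs(z)<.012)]))
    for lo,hi in((.03,.042),(.04,.05),(.05,.06),(.022,.05)):
        m=((d>0)&(z>lo)&(z<hi)&(x>.2)&(x<.75)&(abs(y)<.45)).astype(np.uint8)
        k,l,st,c=cv2.connectedComponentsWithStats(m)
        for j in range(1,k):
            if st[j,4]>40:
                P=X[l==j];r=rect(P);print(lo,hi,st[j].tolist(),"mean",P.mean(0).round(4),"medz",np.median(P[:,2]).round(4),"rect",np.round(r[0],1),np.round(r[1],1),round(r[2],1))
E
```

```text
top table z -0.001425010515288055
0.03 0.042 [271, 115, 23, 5, 53] mean [ 0.7455 -0.0024  0.0378] medz 0.0388 rect [746.7  -5. ] [ 7.6 69.6] 8.0
0.03 0.042 [224, 161, 10, 13, 69] mean [0.5937 0.1623 0.0344] medz 0.0338 rect [594.4 162.6] [34.7 20.6] 22.0
0.03 0.042 [362, 167, 29, 80, 1039] mean [ 0.4607 -0.2834  0.0381] medz 0.0383 rect [ 462.7 -284.1] [ 40.5 240.3] 76.0
0.03 0.042 [304, 168, 20, 74, 885] mean [ 0.4647 -0.0961  0.0384] medz 0.0386 rect [472.4 -96.9] [ 57.5 220.1] 88.6
0.03 0.042 [194, 188, 11, 15, 89] mean [0.5085 0.2519 0.0353] medz 0.0352 rect [508.6 252.1] [45.4 22.7] 26.2
0.03 0.042 [243, 212, 8, 12, 47] mean [0.4379 0.1085 0.0343] medz 0.0347 rect [438.1 108.6] [30.9 17. ] 19.7
0.03 0.042 [162, 265, 31, 35, 492] mean [0.2457 0.3166 0.0379] medz 0.0382 rect [241.8 316.6] [114.4  42.6] 27.6
0.03 0.042 [372, 267, 25, 29, 227] mean [ 0.2287 -0.2994  0.039 ] medz 0.0394 rect [ 236.4 -295.1] [92.5 45.8] 21.3
0.04 0.05 [325, 118, 20, 11, 56] mean [ 0.7141 -0.1659  0.0454] medz 0.0453 rect [ 718.5 -166.6] [58.1 31.4] 88.5
0.04 0.05 [304, 162, 20, 18, 297] mean [ 0.5759 
[... 4771 characters left out ...]
t [454.1 177.1] [18.3 38.7] 38.1
0.022 0.05 [258, 224, 9, 14, 65] mean [ 0.7353 -0.1389  0.0374] medz 0.0386 rect [ 729.4 -140.9] [39.5 11.8] 11.7
0.022 0.05 [385, 233, 20, 20, 206] mean [0.5342 0.2034 0.0244] medz 0.0241 rect [527.4 203. ] [87.3 46.8] 18.2
0.022 0.05 [408, 236, 11, 16, 122] mean [0.5172 0.257  0.035 ] medz 0.0354 rect [512.6 255.1] [48.7 25.7] 20.2
0.022 0.05 [315, 238, 19, 19, 142] mean [0.6904 0.0633 0.0358] medz 0.0359 rect [681.4  67.2] [32.  64.1] 70.2
0.022 0.05 [366, 241, 11, 14, 97] mean [0.6018 0.167  0.0337] medz 0.0339 rect [598.7 164.9] [36.7 24.3] 20.2
0.022 0.05 [375, 262, 26, 12, 198] mean [0.6511 0.2466 0.0365] medz 0.0371 rect [647.1 250.6] [29.6 72.6] 44.4
```

The top and scene cameras agree to about 3 mm. Bridge origin is about (0.483, -0.097) with yaw about -1.4°. The piers are at about (0.628, 0.237) and (0.440, 0.170), a yaw of 19.7°. I'll move above the balance point, roughly (0.524, -0.098).

Call:
drive_tool(deltas=[0.025,-0.05,0,0,0,1.7,0.085,0.025,-0.05,0,0,0,1.7,0.085,0.025,-0.05,0,0,0,1.7,0.085,0.025,-0.05,0,0,0,1.7,0.085,0.025,-0.05,0,0,0,1.7,0.085,0.025,-0.05,0,0,0,1.7,0.085,0.025,-0.05,0,0,0,1.7,0.085,0.025,-0.05,0,0,0,1.7,0.085,0.025,-0.05,0,0,0,1.7,0.085,0.025,-0.05,0,0,0,1.7,0.085])

```text
clock: 1.35
ee_pos: [0.4691, 0.0191, 0.2271]
tcp_rot: [0.001, 0.732, 0.681, -0.001]
ft_force: [0.5, -0.2, 0.5]
gripper_width: 0.085
```

Call:
drive_tool(deltas=[0.014,-0.03,0,0,0,0.7,0.085,0.014,-0.03,0,0,0,0.7,0.085,0.014,-0.03,0,0,0,0.7,0.085,0.014,-0.03,0,0,0,0.7,0.085,0,0,0,0,0,0,0.085])

```text
clock: 1.98
ee_pos: [0.5269, -0.1092, 0.2245]
tcp_rot: [-0.001, 0.717, 0.697, -0.002]
ft_force: [-0.3, 0.3, -0.6]
gripper_width: 0.0849
```

```bash
python3 - <<'E'
from cell import *
from h import *
s=sense();print(s["ee_pos"],s["tcp_rot"])
i=camera_info("wrist");p,d=camera("wrist");cv2.imwrite("pics/w1.png",p);np.save("w1.npy",d);np.savez("w1i.npz",**{k:i[k] for k in("mtx","R","t")})
print(i["R"].T@-i["t"],i["R"])
X=cloud(d,i);x,y,z=X[...,0],X[...,1],X[...,2]
m0=(d>0)&(abs(y+.1)<.1)&(x<.68)&(x>.3)
print("table",np.median(z[m0&(abs(z)<.01)]))
g=m0&(z>.03)&(z<.05)
P=X[g];print(rect(P),P.min(0),P.max(0))
for a in np.arange(.34,.64,.02):
    Q=P[(P[:,0]>a)&(P[:,0]<a+.02)]
    if len(Q)>5: print(round(a+.01,3),len(Q),Q[:,1].min().round(4),Q[:,1].max().round(4),np.median(Q[:,2]).round(4))
E
```

```text
[ 0.5268743  -0.10915392  0.22453762] [-0.00084392  0.71685486  0.69721858 -0.00215776]
[ 0.45025227 -0.10733648  0.36839163] [[ 0.02953471  0.99956272 -0.00143888]
 [ 0.95240616 -0.02770435  0.30357037]
 [ 0.30339776 -0.01033627 -0.95280793]]
table 0.0009480730749662086
((485.3548278808594, -94.87005615234375), (59.4959716796875, 240.0581817626953), 88.09559631347656) [ 0.365094   -0.12852403  0.03044975] [ 0.60615845 -0.06801897  0.04766159]
0.37 769 -0.1117 -0.0712 0.0408
0.39 978 -0.1113 -0.072 0.0409
0.41 920 -0.112 -0.0729 0.0409
0.43 868 -0.1127 -0.0728 0.0409
0.45 821 -0.1134 -0.0738 0.0409
0.47 780 -0.1141 -0.0746 0.0409
0.49 737 -0.1148 -0.0757 0.0409
0.51 690 -0.1155 -0.0757 0.041
0.53 662 -0.1161 -0.0767 0.041
0.55 813 -0.1269 -0.068 0.0415
0.57 912 -0.1276 -0.0681 0.045
0.59 869 -0.1284 -0.0691 0.0451
0.61 172 -0.1285 -0.0691 0.0448
```

View pics/w1.png

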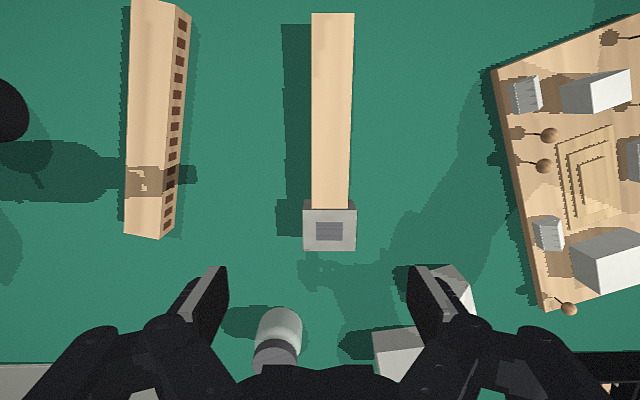

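The wrist view shows the bridge with its tail at (333,15) and block at (330,228), and the fingers clear of the plain gallery at left. From this view the balance point is at about (0.526, -0.096) with yaw -1.9°. I'll align, then descend.

Call:
drive_tool(deltas=[-0.001,0.013,-0.02,0,0,-0.3,0.085,0,0,-0.04,0,0,0,0.085,0,0,-0.04,0,0,0,0.085,0,0,-0.03,0,0,0,0.085,0,0,-0.02,0,0,0,0.085,0,0,0,0,0,0,0.085])

```text
clock: 2.78
ee_pos: [0.5205, -0.0873, 0.071]
tcp_rot: [-0.004, 0.717, 0.697, -0.002]
ft_force: [-0.3, -0.4, -0.2]
gripper_width: 0.0852
```

Call:
drive_tool(deltas=[0.005,-0.009,-0.01,-0.2,-0.5,0,0.085,0,0,0,0,0,0,0.085,0,0,0,0,0,0,0.085])

```text
clock: 3.15
ee_pos: [0.5272, -0.0966, 0.0627]
tcp_rot: [0.003, 0.717, 0.697, 0.002]
ft_force: [0.1, 0.5, -0.3]
gripper_width: 0.0848
```

```bash
cat >> h.py <<'E'
from scipy.spatial.transform import Rotation as Ro
def pose(s):
    w,x,y,z=s["tcp_rot"];R=Ro.from_quat([x,y,z,w]).as_matrix()
    zt=R[:,2];v=np.cross(zt,[0,0,-1]);
    return dict(t=round(s["clock"],2),pos=s["ee_pos"].round(4),yaw=round(np.degrees(np.arctan2(R[1,0],R[0,0])),2),level_corr_deg=np.degrees(v).round(2),F=s["ft_force"].round(2),M=s["moment"].round(3),w=round(s["gripper_width"],4),q=s["joint_pos"].round(2))
E
python3 - <<'E'
from cell import *
from h import *
print(pose(sense()))
E
```

```text
{'t': 3.15, 'pos': array([ 0.5272, -0.0966,  0.0627]), 'yaw': np.float64(88.41), 'level_corr_deg': array([0.09, 0.33, 0.  ]), 'F': array([ 0.12,  0.47, -0.28]), 'M': array([-0.035, -0.022,  0.02 ]), 'w': 0.0848, 'q': array([-0.31,  0.37,  1.84,  0.  ,  0.93, -1.85])}
```

Call:
drive_tool(deltas=[-0.001,0,-0.02,0,0.3,-0.3,0.085,0,0,-0.02,0,0,0,0.085,0,0,-0.01,0,0,0,0.085,0,0,0,0,0,0,0.085,0,0,0,0,0,0,0.085])

```text
clock: 3.78
ee_pos: [0.5292, -0.0977, 0.015]
tcp_rot: [0.004, 0.719, 0.695, 0.001]
ft_force: [0.5, -0.1, -0.7]
gripper_width: 0.0853
```

```bash
python3 - <<'E'
from cell import *
from h import *
print(pose(sense()))
E
```

```text
{'t': 3.77, 'pos': array([ 0.5292, -0.0977,  0.015 ]), 'yaw': np.float64(88.06), 'level_corr_deg': array([0.22, 0.45, 0.  ]), 'F': array([ 0.54, -0.12, -0.72]), 'M': array([-0.011, -0.028,  0.016]), 'w': 0.0853, 'q': array([-0.31,  0.43,  1.89, -0.  ,  0.82, -1.85])}
```

Call:
drive_tool(deltas=[-0.003,0.001,-0.007,0.2,0.4,0,0.085,0,0,0,0,0,0,0.085])

```text
clock: 4.03
ee_pos: [0.5266, -0.0968, 0.0086]
tcp_rot: [0.001, 0.719, 0.695, 0.001]
ft_force: [-0.7, -0.3, -0.5]
gripper_width: 0.0846
```

```bash
python3 - <<'E'
from cell import *
from h import *
print(pose(sense()))
E
```

```text
{'t': 4.03, 'pos': array([ 0.5266, -0.0968,  0.0086]), 'yaw': np.float64(88.06), 'level_corr_deg': array([0.04, 0.13, 0.  ]), 'F': array([-0.68, -0.35, -0.47]), 'M': array([0.041, 0.043, 0.011]), 'w': 0.0846, 'q': array([-0.31,  0.44,  1.89,  0.  ,  0.81, -1.85])}
```

Call:
drive_tool(deltas=[0,0,0,0,0,0,0.03,0,0,0,0,0,0,0.03,0,0,0,0,0,0,0.03,0,0,0,0,0,0,0.03,0,0,0,0,0,0,0.03,0,0,0,0,0,0,0.03], newtons=50)

```text
clock: 4.78
ee_pos: [0.5271, -0.0966, 0.0091]
tcp_rot: [0.001, 0.719, 0.695, 0.001]
ft_force: [0.3, 0.2, 1.1]
gripper_width: 0.0395
```

```bash
python3 - <<'E'
from cell import *
from h import *
print(pose(sense()))
E
```

```text
{'t': 4.78, 'pos': array([ 0.5271, -0.0966,  0.0091]), 'yaw': np.float64(88.05), 'level_corr_deg': array([0.03, 0.19, 0.  ]), 'F': array([0.33, 0.22, 1.05]), 'M': array([ 0.149, -0.034,  0.006]), 'w': 0.0395, 'q': array([-0.31,  0.44,  1.89,  0.  ,  0.81, -1.85])}
```

Gripped at 39.5 mm. Next is a small test lift to check the balance.

Call:
drive_tool(deltas=[0,0,0.006,0,0,0,0.03,0,0,0.01,0,0,0,0.03,0,0,0.01,0,0,0,0.03,0,0,0.008,0,0,0,0.03,0,0,0,0,0,0,0.03,0,0,0,0,0,0,0.03])

```text
clock: 5.52
ee_pos: [0.5249, -0.0962, 0.044]
tcp_rot: [-0.0, 0.719, 0.695, -0.0]
ft_force: [-0.3, 0.3, -5.5]
gripper_width: 0.0391
```

```bash
cat > look.py <<'E'
from cell import *
from h import *
import sys
n=sys.argv[1]
s=sense();ps=pose(s);print(ps)
i=camera_info("wrist");p,d=camera("wrist");cv2.imwrite(f"pics/{n}.png",p);np.save(n+".npy",d);np.savez(n+"i.npz",**{k:i[k] for k in("mtx","R","t")})
X=cloud(d,i)
a=np.radians(ps["yaw"]-90);c,sn=np.cos(a),np.sin(a)
rel=X-s["ee_pos"]
L=rel[...,0]*c+rel[...,1]*sn;W=-rel[...,0]*sn+rel[...,1]*c;H=rel[...,2]
m=(d>0)&(abs(W)<.016)&(L>-.2)&(L<-.045)&(abs(H-.033)<.02)
A=np.c_[L[m],W[m],np.ones(m.sum())];k,*_=np.linalg.lstsq(A,H[m],rcond=None);r=H[m]-A@k
ok=abs(r)<.003;k,*_=np.linalg.lstsq(A[ok],H[m][ok],rcond=None)
print("gallery top: pitch slope deg",np.degrees(k[0]).round(2),"roll",np.degrees(k[1]).round(2),"world top z at grip",(k[2]+s["ee_pos"][2]).round(4),"n",ok.sum())
g=(d>0)&(abs(W)<.04)&(L>-.22)&(L<.12)&(abs(H-(k[0]*L+k[1]*W+k[2]))<.008)
P=X[g];print("tail end L",np.percentile(L[g],.1).round(4),"block end L",L[g].max().round(4))
for lo in np.arange(-.16,-.04,.02):
    q=g&(L>lo)&(L<lo+.02);print(round(lo+.01,2),"Wmid",((W[q].min()+W[q].max())/2).round(4),(W[q].max()-W[q].min()).round(4))
E
python3 look.py w2
```

```text
{'t': 5.53, 'pos': array([ 0.5249, -0.0962,  0.044 ]), 'yaw': np.float64(88.06), 'level_corr_deg': array([-0.02, -0.05, -0.  ]), 'F': array([-0.29,  0.26, -5.52]), 'M': array([-0.013, -0.019, -0.052]), 'w': 0.0391, 'q': array([-0.31,  0.39,  1.86,  0.  ,  0.89, -1.85])}
gallery top: pitch slope deg -0.19 roll 0.05 world top z at grip 0.0758 n 18756
tail end L -0.1093 block end L 0.0324Traceback (most recent call last):
  File "look.py", line 18, in <module>
    q=g&(L>lo)&(L<lo+.02);print(round(lo+.01,2),"Wmid",((W[q].min()+W[q].max())/2).round(4),(W[q].max()-W[q].min()).round(4))
                                                         ~~~~~~~~^^
    return umr_minimum(a, axis, None, out, keepdims, initial, where)
ValueError: zero-size array to reduction operation minimum which has no identity
```

View pics/w2.png

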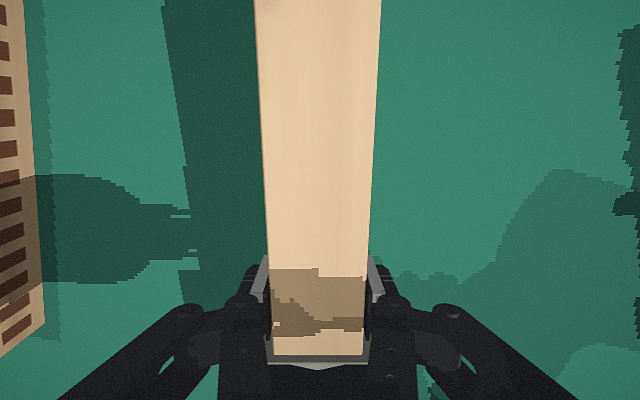

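It came up level (pitch -0.2°, roll 0.05°) and weighs about 5.3 N. The view shows the gallery between the pads with the block's edge at (318,358). I'll lift higher, then carry it across.

Call:
drive_tool(deltas=[0,0,0.03,0,0,0,0.03,0,0,0.035,0,0,0,0.03,0,0,0.035,0,0,0,0.03,0,0,0.03,0,0,0,0.03,0.002,0.015,0,0,0,1,0.03,0.003,0.02,0,0,0,1.5,0.03,0.003,0.02,0,0,0,1.5,0.03,0.003,0.02,0,0,0,1.5,0.03,0.003,0.02,0,0,0,1.5,0.03,0.003,0.015,0,0,0,1,0.03,0,0,0,0,0,0,0.03,0,0,0,0,0,0,0.03])

```text
clock: 7.08
ee_pos: [0.5325, 0.024, 0.1632]
tcp_rot: [-0.012, 0.666, 0.746, -0.007]
ft_force: [-1.0, -0.9, -5.9]
gripper_width: 0.0394
```

```bash
sed -i 's/^for lo.*$/for lo in np.arange(-.1,-.04,.02):/' look.py; python3 look.py w3
```

```text
{'t': 7.08, 'pos': array([0.5325, 0.024 , 0.1632]), 'yaw': np.float64(96.52), 'level_corr_deg': array([-0.36, -1.55, -0.  ]), 'F': array([-0.96, -0.87, -5.95]), 'M': array([-0.019, -0.07 , -0.026]), 'w': 0.0394, 'q': array([-0.09,  0.28,  1.68,  0.  ,  1.21, -1.77])}
gallery top: pitch slope deg -1.63 roll 0.56 world top z at grip 0.1951 n 18583
tail end L -0.1085 block end L 0.033
-0.09 Wmid -0.001 0.0402
-0.07 Wmid -0.001 0.0403
-0.05 Wmid -0.0011 0.0403
```

View pics/w3.png

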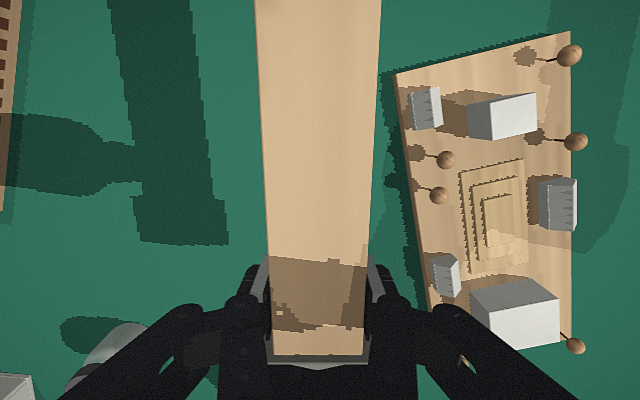

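Both piers are now in view, wide at (515,310) and narrow at (503,115). I'll measure them with the wrist camera, and also the block's near edge in the hand. The 1.5° pitch drift is still to be corrected.

```bash
cat > piers.py <<'E'
from h import *
import sys
n=sys.argv[1]
d=np.load(n+".npy");i=np.load(n+"i.npz");X=cloud(d,i);x,y,z=X[...,0],X[...,1],X[...,2]
t=(d>0)&(abs(z)<.01);print("table",np.median(z[t]))
b=(d>0)&(z>.008)&(z<.02);
m=((d>0)&(z>.045)&(z<.062)&(y>.05)).astype(np.uint8)
k,l,st,c=cv2.connectedComponentsWithStats(m);C=[]
for j in range(1,k):
    if st[j,4]>200:
        P=X[l==j];zm=np.median(P[:,2]);P=P[abs(P[:,2]-zm)<.002];r=rect(P);C.append(r[0]);print(st[j].tolist(),np.round(r[0],1),np.round(r[1],1),round(r[2],1),zm.round(4))
if len(C)==2:
    C=np.array(C);v=C[1]-C[0];v*=np.sign(v[0]);w=C[np.argmax(C[:,0])];nn=C[np.argmin(C[:,0])]
    print("yaw",np.degrees(np.arctan2(v[1],v[0])),np.linalg.norm(v));u=v/np.linalg.norm(v);print("origin",(w+nn)/2+5*u,"balance",(w+nn)/2+46*u)
E
python3 piers.py w3
python3 - <<'E'
from h import *
d=np.load("w3.npy");i=np.load("w3i.npz");X=cloud(d,i)
p=np.array([.5325,.024,.1632]);a=np.radians(6.52)
rel=X-p;L=rel[...,0]*np.cos(a)+rel[...,1]*np.sin(a)
for r in range(320,368,3): print(r,L[r,318].round(4),rel[r,318,2].round(4),end=' | ')
E
```

```text
table 0.000960421471980686
[565, 46, 18, 18, 207] [390.3 208.4] [12.4 12.4] 42.0 0.0467
[483, 92, 54, 49, 2091] [441.9 169.1] [30.2 37.7] 19.6 0.0558
[483, 292, 77, 58, 3302] [629.8 236.4] [51.5 66.7] 19.8 0.0559
320 0.0091 0.0325 | 323 0.0111 0.0318 | 326 0.0133 0.0309 | 329 0.0142 0.0317 | 332 0.0162 0.0311 | 335 0.0175 0.0314 | 338 0.0193 0.0311 | 341 0.0207 0.0313 | 344 0.0223 0.0313 | 347 0.024 0.0312 | 350 0.0263 0.0303 | 353 0.0265 0.0319 | 356 0.0296 0.0302 | 359 0.0293 0.0324 | 362 0.0292 0.0343 | 365 0.0293 0.0358 |
```

Call:
drive_tool(deltas=[0.004,0.015,0,-0.1,-0.4,1,0.03,0.005,0.02,0,-0.1,-0.4,1.4,0.03,0.005,0.02,0,-0.1,-0.4,1.4,0.03,0.005,0.02,0,0,-0.3,1.4,0.03,0.005,0.02,0,0,0,1.4,0.03,0.005,0.02,0,0,0,1.4,0.03,0.005,0.02,0,0,0,1.4,0.03,0.005,0.015,0,0,0,1,0.03,0.003,0.01,0,0,0,1,0.03,0,0,0,0,0,0,0.03,0,0,0,0,0,0,0.03])

```text
clock: 8.5
ee_pos: [0.5774, 0.196, 0.1636]
tcp_rot: [0.001, 0.583, 0.812, 0.002]
ft_force: [0.5, 0.3, -5.6]
gripper_width: 0.0391
```

```bash
python3 look.py w4
```

```text
{'t': 8.5, 'pos': array([0.5774, 0.196 , 0.1636]), 'yaw': np.float64(108.61), 'level_corr_deg': array([-0.11,  0.15,  0.  ]), 'F': array([ 0.48,  0.32, -5.58]), 'M': array([-0.027, -0.06 ,  0.052]), 'w': 0.0391, 'q': array([ 0.21,  0.37,  1.54,  0.  ,  1.23, -1.68])}
gallery top: pitch slope deg 0.06 roll 0.09 world top z at grip 0.1954 n 18819
tail end L -0.1096 block end L 0.0312
-0.09 Wmid -0.0009 0.0404
-0.07 Wmid -0.001 0.0404
-0.05 Wmid -0.001 0.0401
```

View pics/w4.png

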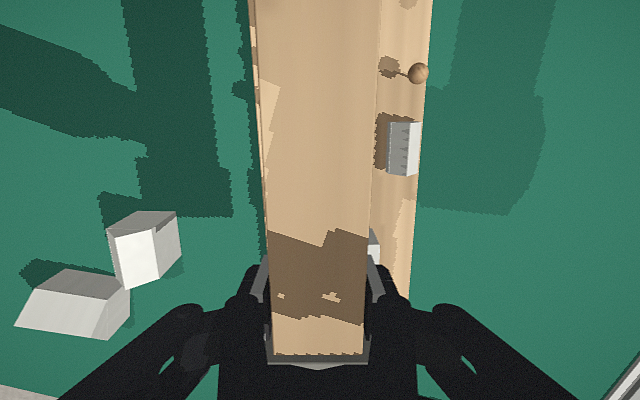

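The bridge is level over the board, with the site model visible beside it at (400,150) and the houses clear at left. I'll correct the last xy and yaw error and then come down.

Call:
drive_tool(deltas=[0.001,0.012,0,0,0,0.6,0.03,0.001,0.011,0,0,0,0.5,0.03,0,0,-0.01,0,0,0,0.03,0,0,-0.015,0,0,0,0.03,0,0,-0.015,0,0,0,0.03,0,0,0,0,0,0,0.03,0,0,0,0,0,0,0.03])

```text
clock: 9.43
ee_pos: [0.5784, 0.2189, 0.1194]
tcp_rot: [-0.0, 0.576, 0.818, 0.0]
ft_force: [-0.0, 0.3, -5.2]
gripper_width: 0.0396
```

```bash
python3 look.py w5
```

```text
{'t': 9.43, 'pos': array([0.5784, 0.2189, 0.1194]), 'yaw': np.float64(109.68), 'level_corr_deg': array([-0.06, -0.01, -0.  ]), 'F': array([-0.01,  0.29, -5.2 ]), 'M': array([-0.011,  0.022, -0.035]), 'w': 0.0396, 'q': array([ 0.25,  0.42,  1.58,  0.  ,  1.15, -1.67])}
gallery top: pitch slope deg -0.14 roll 0.1 world top z at grip 0.1513 n 18801
tail end L -0.1096 block end L 0.0317
-0.09 Wmid -0.0011 0.0402
-0.07 Wmid -0.0011 0.0403
-0.05 Wmid -0.0011 0.0403
```

Call:
drive_tool(deltas=[0.001,0,-0.01,0,0,0,0.03,0,0,-0.01,0,0,0,0.03,0,0,-0.005,0,0,0,0.03,0,0,0,0,0,0,0.03,0,0,0,0,0,0,0.03])

```text
clock: 10.1
ee_pos: [0.5799, 0.2188, 0.0934]
tcp_rot: [0.0, 0.576, 0.817, 0.001]
ft_force: [-0.5, -0.1, -5.9]
gripper_width: 0.0389
```

```bash
python3 look.py w6; python3 - <<'E'
from cell import *
from h import *
for n in("top","scene"):
    p,d=camera(n);cv2.imwrite(f"pics/{n}1.png",p);i=camera_info(n);X=cloud(d,i);x,y,z=X[...,0],X[...,1],X[...,2]
    m=(d>0)&(z>.108)&(z<.14)&(y>.05)&(y<.36)&(x>.35)&(x<.72)
    print(n,m.sum())
    P=X[m];
    a=np.radians(19.7);u=np.array([np.cos(a),np.sin(a)]);w=np.array([-u[1],u[0]])
    o=np.array([.5406,.2044]);L=(P[:,:2]-o)@u;W=(P[:,:2]-o)@w
    print("L range",np.percentile(L,[0,1,99,100]).round(4))
    for lo in np.arange(-.12,.12,.02):
        q=(L>lo)&(L<lo+.02)
        if q.sum()>5: print(round(lo+.01,2),q.sum(),W[q].min().round(4),W[q].max().round(4),np.median(P[q,2]).round(4))
E
```

```text
{'t': 10.1, 'pos': array([0.5799, 0.2188, 0.0934]), 'yaw': np.float64(109.66), 'level_corr_deg': array([-0.07,  0.06,  0.  ]), 'F': array([-0.47, -0.15, -5.9 ]), 'M': array([ 0.06 , -0.003,  0.003]), 'w': 0.0389, 'q': array([ 0.25,  0.44,  1.61,  0.  ,  1.09, -1.67])}
gallery top: pitch slope deg -0.05 roll 0.04 world top z at grip 0.1252 n 18828
tail end L -0.1096 block end L 0.0318
-0.09 Wmid -0.0011 0.0404
-0.07 Wmid -0.0011 0.0405
-0.05 Wmid -0.001 0.0402
top 1038
L range [-0.1239 -0.1232  0.1137  0.116 ]
-0.11 111 -0.0209 0.0197 0.1231
-0.09 109 -0.0203 0.02 0.1229
-0.07 111 -0.0205 0.0202 0.1226
-0.05 107 -0.0207 0.0201 0.1228
-0.03 109 -0.0208 0.0196 0.1227
-0.01 106 -0.0204 0.0195 0.1227
0.01 106 -0.0203 0.019 0.1228
0.03 98 -0.0369 0.0316 0.1224
0.07 18 -0.0305 -0.0171 0.1265
0.09 61 -0.0302 -0.0049 0.1265
0.11 70 -0.0306 0.0064 0.126
scene 710
L range [-0.0097 -0.0056  0.1215  0.1229]
-0.01 20 -0.0188 0.0077 0.1259
0.01 46 -0.0188 0.016 0.1261
0.03 62 -0.021 0.0333 0.1258
0.05 142 -0.0353 0.0376 0.1263
0.07 70 -0.028 0.0303 0.1297
0.09 110 -0.0293 0.0305 0.1299
0.11 231 -0.0298 0.0304 0.1274
```

View pics/scene1.png

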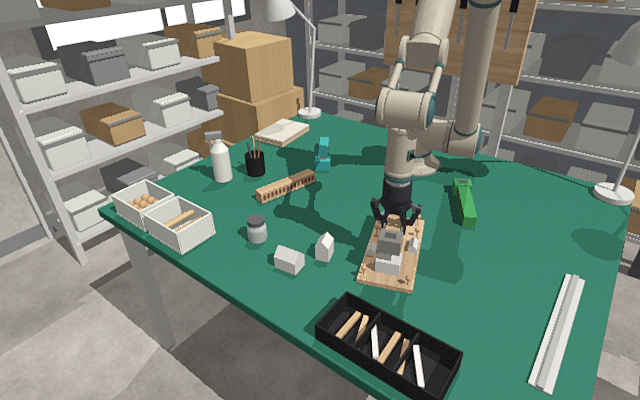

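View pics/top1.png

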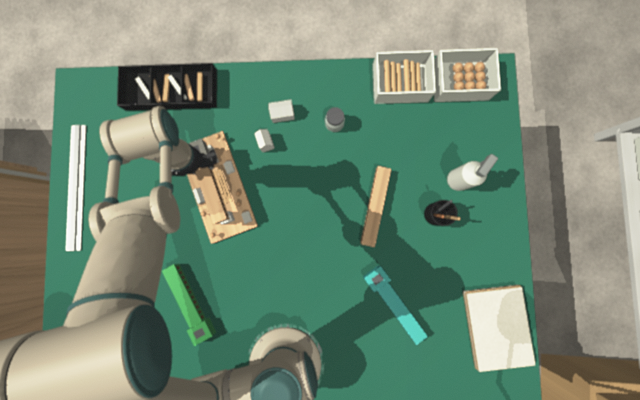

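In both views the bridge is over the piers, wide pier at (390,262) in the scene view, and every other object is in its original place. The underside is at about 0.084 m, a gap of roughly 29 mm, with tilt under 0.1°. A last check that it is steady, then hand-in.

Call:
drive_tool(deltas=[0,0,0,0,0,0,0.03,0,0,0,0,0,0,0.03])

```text
clock: 10.5
ee_pos: [0.5802, 0.2189, 0.0941]
tcp_rot: [0.0, 0.576, 0.817, 0.001]
ft_force: [0.6, 0.8, -5.7]
gripper_width: 0.0396
```

```bash
python3 - <<'E'
from cell import *
from h import *
s=sense();print(pose(s),abs(s["qd"]).max());p=pose(s)
if abs(p["level_corr_deg"]).max()<.6 and abs(p["pos"]-[.5797,.219,.0935]).max()<.003: print(hand_in())
E
```

```text
{'t': 10.5, 'pos': array([0.5802, 0.2189, 0.0941]), 'yaw': np.float64(109.66), 'level_corr_deg': array([-0.09,  0.13,  0.  ]), 'F': array([ 0.62,  0.84, -5.73]), 'M': array([-0.002, -0.007,  0.013]), 'w': 0.0396, 'q': array([ 0.25,  0.44,  1.61,  0.  ,  1.09, -1.67])} 0.0010201445184405532
the job is handed in; nothing more can be done
None
```

I gripped the bridge about 42 mm along from its mid-length (balance point 41 mm) at 50 N, lifted it and carried it to the site model. I handed in at 10.5 s, still holding it over the piers with the block over the wide pier.

**Last checks:**
- **Level:** the last wrist-camera fit gave a bridge tilt under 0.1°. At hand-in the tool was 0.1–0.2° off vertical. It tilted about 1.6° for a moment during the carry, and I corrected that.
- **Height:** the underside was about 29 mm above the pier tops.
- **Alignment:** about 1 mm along the row of piers and under 0.1° in yaw.
- **Steadiness:** the arm was still, and the force on the tool was only the bridge's weight, about 5.7 N.
- **Surroundings:** the other objects look unmoved in the last scene and top pictures, which I compared by eye only.

**Disagreement:** the three cameras differ by up to 4 mm in absolute position. I used the wrist camera, and the top camera's offset between bridge and site model agreed with it to about 1 mm.

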